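# Level the valve test stand and hitch the valve down

## Robot

A 7-joint arm with a two-finger parallel gripper is mounted at the origin on the work surface. World frame = base frame: x ahead of the robot, y to its left, z up, the work surface at z = 0. Lengths are in m, angles in rad, forces in N, time in s.
With the tool pointing down it reaches from about 0.425 to 0.875 m from the base axis. Payload 8.4 kg.
Tool frame: the origin (TCP) lies midway between the tips of the shut fingers; the grasp point (between the pads) lies 19 mm behind it; z points along the fingers, y is the line along which they close (so a half turn about z gives the same grasp; the last joint's range is limited). The gripper opens to 87 mm and grips with 3 to 60 N. Pads are 19 mm wide; open, the fingers measure 117 mm over their backs; the gripper's body (75 mm by 190 mm) begins 51 mm behind the grasp point.
Start: joints at [-1.332, 0.333, 0.04, 1.465, -0.013, 1.343, -0.059], TCP at [0.215, 0.613, 0.223] pointing down, gripper open.
Joint ranges: [-2.58, 2.58], [-0.38, 2.09], [-1.3, 1.39], [0.25, 2.4], [-1.5, 4.64], [0.08, 2.09], [-2.65, 2.65]. Speed limits (rad/s): [2.22, 2.22, 2.79, 2.79, 3.14, 3.14, 3.14].

## Interface

Orientations are given as a 3x3 rotation matrix whose columns are the frame's x, y, z axes.
In Python, from bench import * gives the robot as it stands. The module is installed in compiled form; this text tells all that it offers.
- The arm moves only by the shell command python3 -m creep 'ROWS' [FORCE]. ROWS is a JSON object of lists of equal length, an entry for each row: "dp": the shift along the tool's x, y, z in mm, a list of three; "delta_rot": the turn, a rotation vector about the tool's x, y, z in degrees, a list of three; "hand": the finger opening in mm, from 0 to 87. A call has 1 to 20 rows; each row shifts and turns the commanded pose from where the row before left it, along the tool's axes as they then stand; what a row does not reach is not made up. A row lasts 1/12 s, in which the tool goes at most 41.7 mm and 7.16 degrees, less where a joint would pass 70% of its speed; a pose out of reach is approached as far as the arm can. A call is refused whole if a number of a shift passes 41.7 or a number of a turn 7.16, either way. A call with a gripper value outside its range is refused whole. The fingers move at their own pace and stop on an object; FORCE is the grip in N (left out, the last holds). Time passes only in rows, so rows that do not move let the fingers close. It gives the time, the measured TCP pose, the force, the opening and the grip force at its end, in the units of the state.
- get_state(): the state, without advancing time (a new reading comes with each control period).
- grab_frame(name): name is "scene" or "top" or "wrist"; returns the picture (420x560x3 uint8, blue, green, red); there is no depth.
- calibration(name): a dict with "K" (3x3 intrinsics, pixels), "rvec" (rotation vector, rad) and "tvec" (3), from world to camera coordinates, as OpenCV has them; the wrist camera has in their place "mount" (4x4, takes a point from camera to tool coordinates, whose origin is the TCP and whose axes are the flange's). Camera axes: x right, y down, z forward; pixel columns grow to the right and rows downward; lengths in m; the calibration is good to about 2 mm. The wrist camera is an equidistant fisheye: a pixel r from the principal point sees the ray r / f radians off the axis. A picture is of the moment at which its call begins: read the wrist's pose just before it. calibration takes no time and is no camera call.
- close_job(): hands the job in; it is judged then, once.
The state is a dict: "time": time; "joint_positions": joint angles; "qvel": joint speeds; "joint_efforts": joint torques, N m; "tool_pos": TCP position; "eef_rot": TCP orientation; "ft_force": force on the tool from outside, world axes, zero at the start; "moment": the same for the moment, N m; "gripper_width": finger opening in m; "gripper_force": force on a finger pad.
Only numpy, scipy, OpenCV 4.12 (cv2) and the standard library are available. Lean on these libraries where they do the work, as an engineer would, in place of code of your own. Each camera call takes 0.05 s, during which the arm holds its last target. There are 200 camera calls.

## Task

The blue test stand rocks: turn the cranks of its two near feet until it stands level with all four feet carrying weight. Then set the green valve block flat in the saddle on the stand, with its pin towards the robot, and let go of it; last, swing the yellow hold-down hook over and push it onto the pin until the red latch snaps shut behind the pin. Leave the other things on the bench where they are.

Things in the scene. Friction and masses are not known exactly. Their poses are not given: they have to be found in the camera images.
- stand: Blue steel test stand, 6.5 kg, loose (do not lift). Plate x -80 to +110, y +-142, top 60 mm above the origin. Origin: at bench level when level; x away from the robot, y left, z up; yaw within 0.2. Rubber feet at x +85, y +-115 (fixed length) and x -55, y +-115 (crank jacks), giving 1 mm per 20 N. Crank axes stand over the near feet. Level and evenly loaded when all feet are equally long
- crank_left (a joint): Crank of the near left jack (stand x -55, y +115), radians, vertical axis. Positive = clockwise seen from above = foot pushed out, corner raised; 10 mm per turn. 0 = foot just as long as the two fixed far feet. Starts between +1.8 and +4.5 (foot too long), range +-6.5. It stays where it is left; turning takes about 0.2 N m
- crank_right (a joint): Crank of the near right jack (stand x -55, y -115); same meaning and zero as crank_left. Starts between -4.5 and -2 (foot too short)
- peg_left (a point): Middle of the left crank's upright red grip: a cylinder of 18 mm diameter and 50 mm height that spins freely on the crank, 36 mm from the crank axis; its lower end stands on the flat steel crank arm and its top is 25 mm above this point. Point is 116 mm above the bench when level. At joint 0 it lies on the -x side (robot side) of its axis in the stand's frame
- peg_right (a point): The same for the right crank
- foot_near_left: Rubber foot under the near left jack, disc 48 mm across, 14 mm high; origin under its centre
- foot_near_right: Rubber foot under the near right jack, the same
- foot_far_left: Fixed-length rubber foot at the far left, the same
- foot_far_right: Fixed-length rubber foot at the far right, the same
- saddle (a point): Saddle on the stand plate: centre of the place where the valve's origin must come, on the plate's top, axes as the stand (stand x +17.5, y 0, z 60 mm). Steel rails 12 mm high surround the valve's foot plate with 3 mm play on each side
- valve: Green hydraulic valve block, 0.9 kg. Origin: centre of the underside of its main body, 55 (x) x 56 (y) x 55 (z) mm. A foot plate 10 mm thick, 56 mm wide runs on to x -70. Two lugs at y +-22, up to z 64, reach to x -68.5 with the pin across them. Grip the main body across its y sides from above. On the bench left or right of the stand, pin roughly towards the robot (yaw within 0.5)
- pin (a point): Middle of the valve's steel cross pin: 12 mm diameter, along the valve's y, 38 mm free between the lugs; at valve x -57.5, z 55 mm. Nothing but the foot plate lies under it
- hook_arm (a joint): Yellow hold-down hook arm, hinged at the far side of the stand about the stand's y axis; radians, 0 = lying level towards the robot with the pin seated in the hook, positive = raised. Starts raised at 1.78 to 1.88 (leaning a little away from the robot), range -0.12 to 1.95; stays where left (friction about 0.32 N m)
- hook_hinge (a point): Hinge of the hook arm: stand x +75, y 0, z 115 mm (the same height as the pin of a seated valve)
- hook_seat (a point): Point in the hook where the pin's middle sits: 115 mm from the hinge. The mouth opens downward when the arm is level, slot 25 mm wide; its sides reach 34 mm below this point, with the latch across the mouth 28 mm below it
- handle_left (a point): Left half of the arm's black cross handle: round bar of 16 mm diameter, 110 mm long along the stand's y; this point is 31 mm left of the arm's middle. With the arm level it lies 150 mm from the hinge towards the robot and 30 mm above it
- handle_right (a point): The same, 31 mm right of the arm's middle
- latch (a joint): Red sprung latch across the mouth of the hook, 22 mm long; radians, 0 = shut, 1.5 = folded up into the hook. It yields inwards to the pin (about 3 to 6 N at the pin) and springs back to 0 once the pin is fully home
- oil_filter: Bystander: red oil filter, 68 mm across, 95 mm high, on the other side of the stand from the valve; origin under its centre
- spanner: Bystander: spanner 190 mm long, lying; origin under its middle
- driver: Bystander: screwdriver 200 mm long with orange handle, lying; origin under its middle
- grease_tin: Bystander: tin, 70 mm across, 90 mm high; origin under its centre
- pipe_union: Bystander: brass pipe union 52 mm across, 70 mm high; origin under its centre
- bearing: Bystander: steel bearing ring 68 mm across, 18 mm high; origin under its centre
Not all that is in view belongs to the job. There is more than one size of the valve; the job needs the smallest.

How it is judged:
On the way, in this order (a step that is already met when the one before it is completed fails the run):
1. the stand is level (within 0.015 rad) with at least 5 N on each foot, the hook still raised (angle between stand's own z axis and vertical below 0.015 rad and contact force between each of foot_near_left, foot_near_right, foot_far_left, foot_far_right and anything else above 5 N and value of joint hook_arm above 1 rad), for 0.3 s.
2. the valve sits flat in the saddle, pin towards the robot, let go, with the hook still raised (x of valve in the frame of saddle between -0.007 and 0.007 m and y of valve in the frame of saddle between -0.007 and 0.007 m and z of valve in the frame of saddle between -0.004 and 0.004 m and angle between the z axis of valve and the z axis of stand, either way round below 0.04 rad and angle between the x axis of valve and the x axis of stand, either way round below 0.15 rad and x of pin in the frame of saddle below 0 m and contact force between the fingers and valve below 0.2 N and value of joint hook_arm above 1 rad), for 0.2 s.
3. the hook is on the pin and the latch is shut (x of pin in the frame of hook_seat between -0.01 and 0.01 m and z of pin in the frame of hook_seat between -0.008 and 0.006 m and value of joint latch below 0.2 rad and x of valve in the frame of saddle between -0.007 and 0.007 m and y of valve in the frame of saddle between -0.007 and 0.007 m and z of valve in the frame of saddle between -0.004 and 0.004 m and angle between the z axis of valve and the z axis of stand, either way round below 0.04 rad and angle between the x axis of valve and the x axis of stand, either way round below 0.15 rad and x of pin in the frame of saddle below 0 m), for 0.2 s.
At the end, for the whole second after the job is handed in: Stand level within 0.015 rad, 5 N or more on each foot; valve flat in the saddle (within 7 mm in x and y, 4 mm in height, 0.15 rad), pin towards the robot; pin in the hook (within 10 mm along, 8 mm below, 6 mm above its seat), latch shut (below 0.2 rad); all at rest (all of step 3 and angle between stand's own z axis and vertical below 0.015 rad and contact force between each of foot_near_left, foot_near_right, foot_far_left, foot_far_right and anything else above 5 N and linear speed of each of valve, stand below 0.02 m/s); the robot touches nothing.
It fails at once if a bystander is pushed more than 30 mm or knocked over (distance of any of oil_filter, spanner, driver, grease_tin, pipe_union, bearing from where it was at the start of the episode above 0.03 m or angle between any of oil_filter, grease_tin, pipe_union, bearing's own z axis and vertical above 0.5 rad).
It also fails if it takes over 72 s, if anything falls off the work surface, if the arm or the gripper's body presses on something with over 40 N, if the wrist force passes 120 N, or if a joint passes its speed limit or range.

## Working session

There is one attempt and no reset: what is moved stays moved. The work goes in short steps, Python scripts to look and compute and a shell command to move; the robot and the scene stay as the last step left them, time stands still between calls to the robot, and variables do not carry over. Pictures are saved under pics/ and viewed, at most 10 in all, crops included, and the job is handed in when it is done.

```bash
mkdir -p pics
cat > h.py <<'E'
from bench import *
import numpy as np, cv2
def snap(n,f):
    s=get_state(); im=grab_frame(n); cv2.imwrite('pics/'+f,im); return s,im
def proj(n,P):
    c=calibration(n); p,_=cv2.projectPoints(np.array(P,float).reshape(-1,1,3),np.array(c['rvec'],float),np.array(c['tvec'],float),np.array(c['K']),None); return p.reshape(-1,2)
def ray(n,uv,s=None):
    c=calibration(n);K=np.array(c['K'])
    d=np.linalg.inv(K)@[uv[0],uv[1],1]
    if n=='wrist':
        r=np.hypot(d[0],d[1]); d=np.array([d[0]/r*np.sin(r),d[1]/r*np.sin(r),np.cos(r)])
        M=np.array(c['mount']);R=np.array(s['eef_rot']);o=np.array(s['tool_pos'])+R@M[:3,3]; return o,R@M[:3,:3]@d
    R=cv2.Rodrigues(np.array(c['rvec'],float))[0];t=np.array(c['tvec'],float).ravel()
    return -R.T@t,R.T@d
def at(n,uv,z,s=None):
    o,d=ray(n,uv,s); return o+d*(z-o[2])/d[2]
E
python3 - <<'E'
from h import *
s,a=snap('top','t.png'); snap('scene','s.png'); print(s)
for n in ('top','scene','wrist'): print(n,calibration(n))
E
```

```text
{'time': 0.0, 'joint_positions': array([-1.33219531,  0.33392075,  0.03985584,  1.46625499, -0.01340105,
        1.34332031, -0.05850365]), 'qvel': array([-0.00130992,  0.00061299, -0.00056395, -0.00324859,  0.00061235,
        0.00051839,  0.00031479]), 'joint_efforts': array([ 1.68847778e-04, -6.56364083e+01,  1.33542672e+00, -4.03811896e+01,
       -5.97259705e-02,  4.48172679e-02,  2.06933269e-04]), 'tool_pos': array([0.21527952, 0.61281535, 0.22166064]), 'eef_rot': array([[-9.43484437e-01,  3.31416538e-01, -4.42979754e-04],
       [ 3.31416818e-01,  9.43483125e-01, -1.57655298e-03],
       [-1.04551807e-04, -1.63426414e-03, -9.99998659e-01]]), 'ft_force': array([-0.3029941 , -0.45629217,  0.25102105]), 'moment': array([-0.00623734, -0.01111333, -0.02460197]), 'gripper_force': 0.0, 'gripper_width': 0.08674507824367858}
top {'K': array([[453.37940553,   0.        , 286.66784117],
       [  0.        , 453.37940553, 210.00605133],
       [  0.        ,   0.        ,   1.        ]]), 'rvec': array([ 2.11392562, -2.11385325,  0.1927743 ]), 'tvec': array([-0.03675406,  0.5496129 ,  1.14600513])}
scene {'K': array([[500.10509813,   0.        , 280.07910952],
       [  0.        , 500.10509813, 214.82674556],
       [  0.        ,   0.        ,   1.        ]]), 'rvec': array([ 2.27087353,  1.26631637, -0.3663223 ]), 'tvec': array([-0.24578048, -0.34665969,  1.7008477 ])}
wrist {'K': array([[325.1922621 ,   0.        , 277.78980836],
       [  0.        , 325.1922621 , 209.23439295],
       [  0.        ,   0.        ,   1.        ]]), 'mount': array([[ 4.20043260e-04, -9.60995750e-01, -2.76562818e-01,
         7.71443089e-02],
       [ 9.99999895e-01,  4.54663031e-04, -6.10567424e-05,
         5.06166460e-04],
       [ 1.84418159e-04, -2.76562764e-01,  9.60995840e-01,
        -1.60657981e-01],
       [ 0.00000000e+00,  0.00000000e+00,  0.00000000e+00,
         1.00000000e+00]])}
```

View pics/t.png

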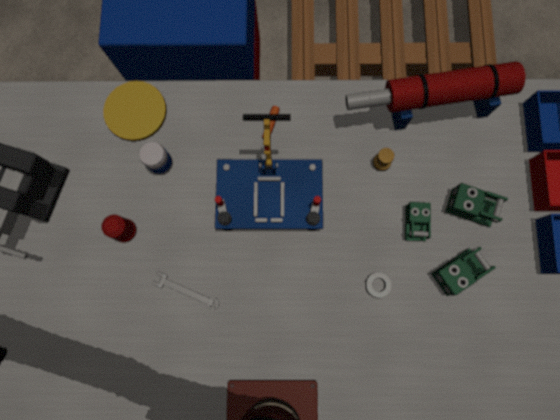

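View pics/s.png

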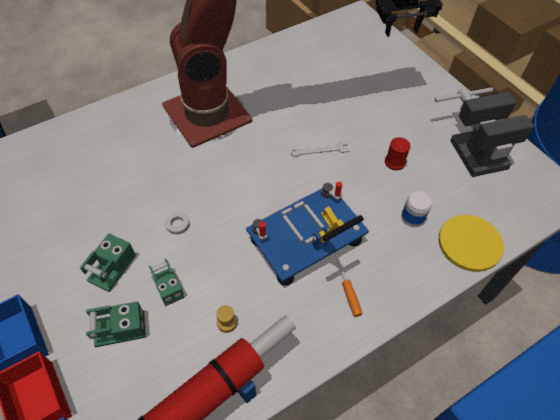

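The top view shows the stand at about (269,195), with red grips near (219,201) and (317,201). The smallest valve is at (419,220) with its pin end lower, and the hook is raised at (267,140). The scene view agrees with this. I'll enlarge it next.

Run:
```python
from h import *
im=cv2.imread('pics/t.png')
cv2.imwrite('pics/t2.png',cv2.convertScaleAbs(cv2.resize(im[100:250,200:400+40],None,fx=3.33,fy=3.33,interpolation=cv2.INTER_CUBIC),alpha=1.8))
for uv in [(219,201),(317,201)]: print(at('top',uv,.141))
for uv in [(216,160),(322,160),(216,230),(323,229)]: print(at('top',uv,.06))
print(at('top',(419,209),.055))
```

```text
[0.55516536 0.12882676 0.141     ]
[ 0.55481943 -0.11229255  0.141     ]
[0.68580683 0.1537308  0.06      ]
[ 0.68506081 -0.1315534   0.06      ]
[0.49527721 0.14775603 0.06      ]
[ 0.4977358  -0.13157298  0.06      ]
[ 0.55156649 -0.3852053   0.055     ]
```

View pics/t2.png

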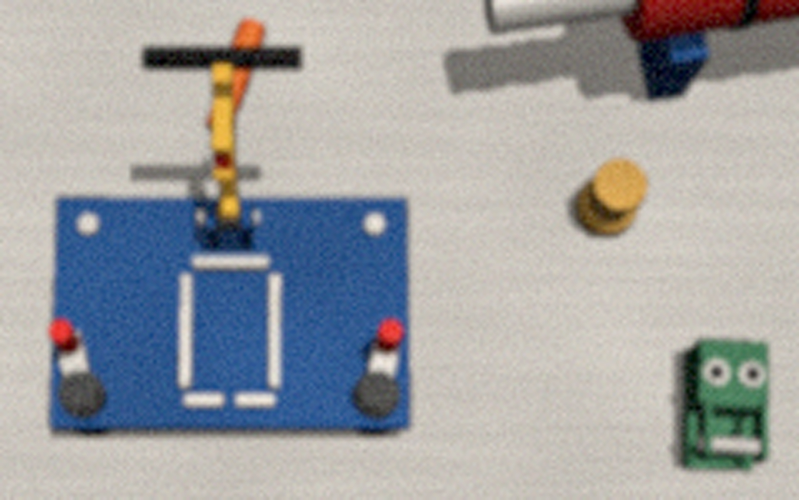

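```bash
cat >> h.py <<'E'
def go(p,yaw=None):
    s=get_state();R=np.array(s['eef_rot']);d=R.T@(np.array(p)-s['tool_pos'])*1000
    y=np.degrees(np.arctan2(R[1,0],R[0,0]))
    print('dp(tool) mm',d.round(1),'yaw now',y.round(1),'' if yaw is None else ('rotz',-((yaw-y+180)%360-180)),'pos',s['tool_pos'].round(4),'t',s['time'])
E
python3 - <<'E'
from h import *
f=lambda u,v:(200+u/3.33,100+v/3.33)
for n,u,z in [('pegL',(62,327),.146),('pegR',(390,327),.136),('knobL',(82,395),.1),('knobR',(376,395),.09),('rivL',(87,223),.06),('rivR',(374,222),.06),('valve holes',(734,373),.055),('pin',(736,443),.055)]: print(n,at('top',f(*u),z).round(3))
go((.56,.05,.27),180)
E
```

```text
pegL [0.561 0.129 0.146]
pegR [ 0.563 -0.113  0.136]
knobL [0.518 0.12  0.1  ]
knobR [ 0.52  -0.104  0.09 ]
rivL [0.666 0.126 0.06 ]
rivR [ 0.667 -0.105  0.06 ]
valve holes [ 0.543 -0.388  0.055]
pin [ 0.488 -0.387  0.055]
dp(tool) mm [-511.8 -416.9  -47.6] yaw now 160.6 ('rotz', np.float64(-19.35160919172597)) pos [0.2153 0.6129 0.2217] t 0.1
```

```bash
python3 -m creep '{"dp":[[-32,-26,-3],[-32,-26,-3],[-32,-26,-3],[-32,-26,-3],[-32,-26,-3],[-32,-26,-3],[-32,-26,-3],[-32,-26,-3],[-32,-26,-3],[-32,-26,-3],[-32,-26,-3],[-32,-26,-3],[-32,-26,-3],[-32,-26,-3],[-32,-26,-3],[-32,-26,-3],[0,0,0],[0,0,0],[0,0,0],[0,0,0]],"delta_rot":[[0,0,0],[0,0,0],[0,0,0],[0,0,0],[0,0,0],[0,0,0],[0,0,0],[0,0,0],[0,0,0],[0,0,0],[0,0,0],[0,0,0],[0,0,0],[0,0,0],[0,0,0],[0,0,0],[0,0,-6.5],[0,0,-6.5],[0,0,-6.4],[0,0,0]],"hand":[60,60,60,60,60,60,60,60,60,60,60,60,60,60,60,60,60,60,60,60]}' 30
python3 - <<'E'
from h import *
s,im=snap('wrist','w1.png'); go((.561,.129,.25),-8)
cv2.imwrite('pics/w1b.png',cv2.convertScaleAbs(im,alpha=1.6))
E
```

```text
time: 1.77
tool_pos: [0.5605, 0.0508, 0.2701]
eef_rot: [[-1.0, -0.006, -0.001], [-0.006, 1.0, -0.0], [0.001, -0.0, -1.0]]
ft_force: [-0.3, 0.8, -1.0]
gripper_width: 0.06
gripper_force: 0.0
dp(tool) mm [-0.5 78.1 20.2] yaw now 179.9 ('rotz', np.float64(-172.06539969925848)) pos [0.5605 0.0509 0.2702] t 1.8167
```

View pics/w1b.png

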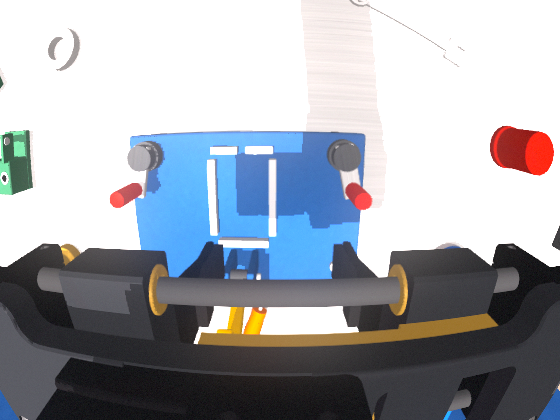

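The wrist view shows the left grip's top at (363,199) and the right's at (118,200). The crank hubs, low cylinders, are at (344,152) and (145,155). The rails and the raised hook are also in view.

Run:
```python
from h import *
im=cv2.imread('pics/w1.png');s=get_state()
hsv=cv2.cvtColor(im,cv2.COLOR_BGR2HSV)
m=((hsv[...,0]<6)|(hsv[...,0]>174))&(hsv[...,1]>180)&(hsv[...,2]>60)
n,l,st,c=cv2.connectedComponentsWithStats(m.astype(np.uint8))
for i in range(1,n):
    if st[i,4]>60: 
        print(st[i],c[i].round(1),[at('wrist',c[i],z,s).round(4) for z in (.111,.116,.121)])
for uv in [(363,199),(118,200)]: print([at('wrist',uv,z,s).round(4) for z in (.136,.141,.146)])
for uv in [(344,152),(145,155)]: print([at('wrist',uv,z,s).round(4) for z in (.07,.085,.1)])
for uv in [(133,136),(363,133)]: print(at('wrist',uv,.06,s).round(4))
```

```text
[ 490  126   64   49 2357] [522.1 149.8] [array([0.5008, 0.3478, 0.111 ]), array([0.5005, 0.3432, 0.116 ]), array([0.5002, 0.3386, 0.121 ])]
[110 192  13  16 165] [116.2 199.7] [array([ 0.5644, -0.1271,  0.111 ]), array([ 0.5631, -0.1243,  0.116 ]), array([ 0.5618, -0.1215,  0.121 ])]
[355 193  16  16 205] [362.6 200.8] [array([0.5665, 0.14  , 0.111 ]), array([0.5652, 0.1386, 0.116 ]), array([0.5639, 0.1373, 0.121 ])]
[array([0.5582, 0.1334, 0.136 ]), array([0.5569, 0.132 , 0.141 ]), array([0.5557, 0.1306, 0.146 ])]
[array([ 0.5584, -0.111 ,  0.136 ]), array([ 0.5572, -0.1083,  0.141 ]), array([ 0.5559, -0.1055,  0.146 ])]
[array([0.5203, 0.1263, 0.07  ]), array([0.5188, 0.1232, 0.085 ]), array([0.5173, 0.1201, 0.1   ])]
[array([ 0.5208, -0.1043,  0.07  ]), array([ 0.5193, -0.0978,  0.085 ]), array([ 0.5177, -0.0913,  0.1   ])]
[ 0.4978 -0.1235  0.06  ]
[0.4984 0.1504 0.06  ]
```

```bash
python3 -m creep '{"dp":[[2,40,0],[2,40,0],[0,0,0],[0,0,0],[0,0,0],[0,0,0],[0,0,0],[0,0,0],[0,0,0],[0,0,0],[0,0,0],[0,0,0],[0,0,0],[0,0,0],[0,0,0],[0,0,0],[0,0,0],[0,0,0],[0,0,0],[0,0,0]],"delta_rot":[[0,0,7.1],[0,0,7.1],[0,0,7.1],[0,0,7.1],[0,0,7.1],[0,0,7.1],[0,0,7.1],[0,0,7.1],[0,0,7.1],[0,0,7.1],[0,0,7.1],[0,0,7.1],[0,0,7.1],[0,0,7.1],[0,0,7.1],[0,0,7.1],[0,0,7.1],[0,0,7.1],[0,0,7.1],[0,0,7.1]],"hand":[60,60,60,60,60,60,60,60,60,60,60,60,60,60,60,60,60,60,60,60]}' 
python3 -m creep '{"dp":[[0,0,20],[0,0,20],[0,0,20],[0,0,20],[0,0,0]],"delta_rot":[[0,0,7],[0,0,7],[0,0,7],[0,0,7],[0,0,0]],"hand":[60,60,60,60,60]}'
python3 - <<'E'
from h import *
go((.557,.131,.105),10); print(get_state()['joint_positions'].round(2))
E
```

```text
time: 3.48
tool_pos: [0.5612, 0.1288, 0.2704]
eef_rot: [[0.789, 0.614, -0.0], [0.614, -0.789, -0.0], [-0.0, -0.0, -1.0]]
ft_force: [0.2, 0.6, 0.2]
gripper_width: 0.0597
gripper_force: 0.0
time: 3.9
tool_pos: [0.5591, 0.1285, 0.1869]
eef_rot: [[0.985, 0.173, -0.005], [0.173, -0.985, -0.002], [-0.005, 0.001, -1.0]]
ft_force: [-0.5, 0.1, -0.8]
gripper_width: 0.0598
gripper_force: 0.0
dp(tool) mm [-1.2 -2.9 81.9] yaw now 10.0 ('rotz', np.float64(-0.04799759263929104)) pos [0.5591 0.1285 0.1869] t 3.9
[-0.95  0.24  0.76  1.73 -0.18  1.24 -1.54]
```

```bash
python3 -m creep '{"dp":[[-1,-1,27],[0,-1,27],[0,-1,27],[0,0,0],[0,0,0],[0,0,0],[0,0,0],[0,0,0],[0,0,0]],"delta_rot":[[0,0,0],[0,0,0],[0,0,0],[0,0,0],[0,0,0],[0,0,0],[0,0,0],[0,0,0],[0,0,0]],"hand":[60,60,60,40,0,0,0,0,0]}' 20
python3 - <<'E'
from h import *
go((.5215,.125,.105),10)
s,im=snap('wrist','w2.png'); cv2.imwrite('pics/w2b.png',cv2.convertScaleAbs(im,alpha=1.6))
E
```

```text
time: 4.65
tool_pos: [0.5606, 0.1315, 0.1108]
eef_rot: [[0.983, 0.182, 0.002], [0.182, -0.983, 0.001], [0.002, -0.001, -1.0]]
ft_force: [-0.8, -0.6, 0.1]
gripper_width: 0.0279
gripper_force: 0.0
dp(tool) mm [-39.6  -0.7   5.8] yaw now 10.5 ('rotz', np.float64(0.48147495225140347)) pos [0.5606 0.1315 0.1108] t 4.65
```

View pics/w2b.png

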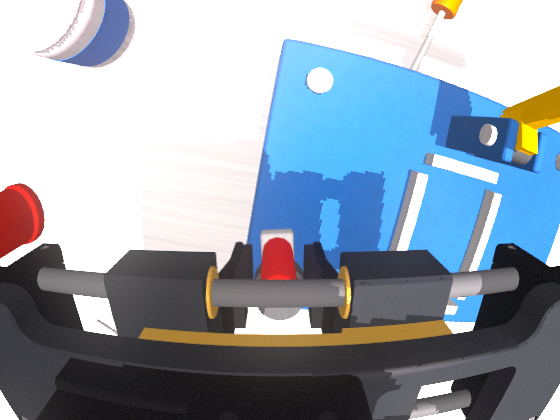

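The left grip stands between the open fingers at about (278,245), with its arm and hub behind it. I'll close.

```bash
python3 - <<'E'
from h import *
s=get_state();print(at('wrist',(278,243),.146,s),s['tool_pos'])
E
python3 -m creep '{"dp":[[0,0,2],[0,0,0],[0,0,0],[0,0,0]],"delta_rot":[[0,0,0],[0,0,0],[0,0,0],[0,0,0]],"hand":[0,0,0,0]}' 30
```

```text
[0.58406049 0.13687116 0.146     ] [0.56035826 0.13152413 0.11051423]
time: 5.03
tool_pos: [0.5605, 0.1318, 0.1083]
eef_rot: [[0.983, 0.182, 0.001], [0.182, -0.983, 0.001], [0.001, -0.001, -1.0]]
ft_force: [0.2, 1.0, 5.2]
gripper_width: 0.0172
gripper_force: 29.9
```

```bash
python3 -m creep '{"dp":[[0,0,-3],[-0.27,-4.39,0],[-0.27,-4.39,0],[-0.27,-4.39,0],[-0.27,-4.39,0],[-0.27,-4.39,0],[-0.27,-4.39,0],[0,0,0]],"delta_rot":[[0,0,0],[0,0,-7],[0,0,-7],[0,0,-7],[0,0,-7],[0,0,-7],[0,0,-7],[0,0,0]],"hand":[0,0,0,0,0,0,0,0]}' 30
```

```text
time: 5.7
tool_pos: [0.545, 0.1531, 0.1091]
eef_rot: [[0.604, 0.797, -0.002], [0.797, -0.604, -0.001], [-0.003, -0.001, -1.0]]
ft_force: [1.7, 0.4, -12.3]
gripper_width: 0.0172
gripper_force: 30.0
```

```bash
python3 -m creep '{"dp":[[-0.27,-4.39,0.7],[-0.27,-4.39,0.5],[-0.27,-4.39,0.5],[-0.27,-4.39,0.5],[-0.27,-4.39,0.3],[-0.27,-4.39,0.3],[-0.27,-4.39,0.3],[-0.27,-4.39,0.3],[0,0,0]],"delta_rot":[[0,0,-7],[0,0,-7],[0,0,-7],[0,0,-7],[0,0,-7],[0,0,-7],[0,0,-7],[0,0,-7],[0,0,0]],"hand":[0,0,0,0,0,0,0,0,0]}' 30
```

```text
time: 6.45
tool_pos: [0.5126, 0.1589, 0.107]
eef_rot: [[-0.319, 0.948, -0.0], [0.948, 0.319, 0.0], [0.0, -0.0, -1.0]]
ft_force: [1.4, 1.9, -7.8]
gripper_width: 0.0172
gripper_force: 30.0
```

```bash
python3 -m creep '{"dp":[[-0.27,-4.39,0.3],[-0.27,-4.39,0.3],[-0.27,-4.39,0.3],[-0.27,-4.39,0.3],[-0.27,-4.39,0.3],[-0.27,-4.39,0.3],[-0.27,-4.39,0.3],[-0.27,-4.39,0.3],[0,0,0]],"delta_rot":[[0,0,-7],[0,0,-7],[0,0,-7],[0,0,-7],[0,0,-7],[0,0,-7],[0,0,-7],[0,0,-7],[0,0,0]],"hand":[0,0,0,0,0,0,0,0,0]}' 30
```

```text
time: 7.2
tool_pos: [0.4886, 0.1351, 0.1049]
eef_rot: [[-0.964, 0.267, -0.002], [0.267, 0.964, 0.001], [0.003, 0.001, -1.0]]
ft_force: [-5.6, 2.8, 1.0]
gripper_width: 0.0173
gripper_force: 30.0
```

```bash
python3 -m creep '{"dp":[[-0.27,-4.5,0],[-0.27,-4.5,0],[0,0,0],[0,0,0],[0,0,0],[0,0,0],[0,0,0],[0,0,-30],[0,0,-40]],"delta_rot":[[0,0,-7],[0,0,-7],[0,0,0],[0,0,0],[0,0,0],[0,0,0],[0,0,0],[0,0,0],[0,0,0]],"hand":[0,0,0,30,50,60,60,60,60]}' 30
python3 - <<'E'
from h import *
go((.559,-.112,.19),171)
s,im=snap('top','t3.png'); 
hsv=cv2.cvtColor(im,cv2.COLOR_BGR2HSV)
m=((hsv[...,0]<6)|(hsv[...,0]>174))&(hsv[...,1]>150)&(hsv[...,2]>60)
m[:150]=0;m[250:]=0;m[:,:180]=0;m[:,340:]=0
n,l,st,c=cv2.connectedComponentsWithStats(m.astype(np.uint8))
for i in range(1,n):
    if st[i,4]>10: print(st[i],c[i],at('top',c[i],.141))
E
```

```text
time: 7.95
tool_pos: [0.4864, 0.1247, 0.1729]
eef_rot: [[-1.0, 0.029, -0.005], [0.029, 1.0, -0.003], [0.005, -0.003, -1.0]]
ft_force: [1.4, 0.8, -0.1]
gripper_width: 0.0488
gripper_force: 0.0
dp(tool) mm [ -79.2 -234.5  -16.8] yaw now 178.4 ('rotz', np.float64(7.357787512416337)) pos [0.4864 0.1247 0.1729] t 7.95
[184 169  10   6  23] [188.08695652 171.65217391] [0.63023787 0.20840228 0.141     ]
[198 175   4   7  12] [199.5        177.91666667] [0.61401396 0.17921852 0.141     ]
[190 178   6   6  17] [192.52941176 180.41176471] [0.60763796 0.1963477  0.141     ]
[188 188  11  19  51] [192.68627451 197.39215686] [0.56436915 0.19416858 0.141     ]
[180 196   6   5  12] [182.58333333 198.33333333] [0.56202745 0.21906752 0.141     ]
[313 197   7   8  38] [316.31578947 200.78947368] [ 0.55535082 -0.11061966  0.141     ]
[180 205   6   7  18] [182.22222222 207.94444444] [0.53783481 0.21885313 0.141     ]
[194 207   5   6  15] [195.93333333 209.93333333] [0.53281353 0.18487448 0.141     ]
[180 211   9   7  23] [183.86956522 213.56521739] [0.52377489 0.21415942 0.141     ]
[180 214  21  16  74] [190.77027027 221.58108108] [0.50383479 0.19635866 0.141     ]
[190 225  13  25  72] [195.41666667 236.95833333] [0.46599719 0.18346261 0.141     ]
[180 231   9  14  34] [183.82352941 236.47058824] [0.46720197 0.21172021 0.141     ]
```

```bash
python3 -m creep '{"dp":[[-13.5,-39,0],[-13.5,-39,0],[-13.5,-39,0],[-13.5,-39,0],[-13.5,-39,0],[-13.5,-39,0],[0,0,0],[0,0,0]],"delta_rot":[[0,0,0],[0,0,0],[0,0,0],[0,0,0],[0,0,0],[0,0,0],[0,0,4.8],[0,0,4.8]],"hand":[60,60,60,60,60,60,60,60]}' 30
python3 - <<'E'
from h import *
go((.561,-.112,.099),169)
s,im=snap('wrist','w3.png')
hsv=cv2.cvtColor(im,cv2.COLOR_BGR2HSV)
m=((hsv[...,0]<6)|(hsv[...,0]>174))&(hsv[...,1]>180)&(hsv[...,2]>60)
n,l,st,c=cv2.connectedComponentsWithStats(m.astype(np.uint8))
for i in range(1,n):
    if st[i,4]>60: print(st[i],c[i].round(1),at('wrist',c[i],.136,s).round(4))
E
```

```text
time: 8.67
tool_pos: [0.5635, -0.1144, 0.1749]
eef_rot: [[-0.979, 0.203, 0.001], [0.203, 0.979, -0.002], [-0.001, -0.002, -1.0]]
ft_force: [0.4, 1.4, 0.7]
gripper_width: 0.0599
gripper_force: 0.0
dp(tool) mm [ 3.   2.  75.9] yaw now 168.3 ('rotz', np.float64(-0.7327681751471289)) pos [ 0.5635 -0.1144  0.1749] t 8.6667
[513  71  47  22 877] [536.9  82.4] [0.4858 0.1042 0.136 ]
[267 216  25  23 460] [279.1 226.9] [ 0.5562 -0.1114  0.136 ]
```

```bash
python3 -m creep '{"dp":[[1,1,25],[1,1,25],[1,0,25],[0,0,0],[0,0,0],[0,0,0],[0,0,0],[0,0,0],[0,0,0],[0,0,0]],"delta_rot":[[0,0,0],[0,0,0],[0,0,0],[0,0,0],[0,0,0],[0,0,0],[0,0,0],[0,0,0],[0,0,0],[0,0,0]],"hand":[60,60,50,30,0,0,0,0,0,0]}' 30
```

```text
time: 9.55
tool_pos: [0.5612, -0.1093, 0.101]
eef_rot: [[-0.981, 0.194, 0.002], [0.194, 0.981, -0.001], [-0.002, -0.001, -1.0]]
ft_force: [-0.9, -4.9, 5.1]
gripper_width: 0.0172
gripper_force: 30.0
```

```bash
python3 -m creep '{"dp":[[-0.04,-4.39,0],[-0.04,-4.39,0],[-0.04,-4.39,-0.2],[-0.04,-4.39,-0.2],[-0.04,-4.39,-0.2],[-0.04,-4.39,-0.2],[-0.04,-4.39,-0.2],[-0.04,-4.39,-0.2],[0,0,0]],"delta_rot":[[0,0,7],[0,0,7],[0,0,7],[0,0,7],[0,0,7],[0,0,7],[0,0,7],[0,0,7],[0,0,0]],"hand":[0,0,0,0,0,0,0,0,0]}' 30
```

```text
time: 10.3
tool_pos: [0.5431, -0.1376, 0.1018]
eef_rot: [[-0.38, 0.925, 0.005], [0.925, 0.38, -0.003], [-0.005, 0.004, -1.0]]
ft_force: [9.2, -8.2, -5.6]
gripper_width: 0.0169
gripper_force: 30.0
```

```bash
python3 -m creep '{"dp":[[-0.04,-4.39,-0.2],[-0.04,-4.39,-0.2],[-0.04,-4.39,-0.2],[-0.04,-4.39,-0.2],[-0.04,-4.39,-0.2],[-0.04,-4.39,-0.2],[-0.04,-4.39,-0.2],[-0.04,-4.39,-0.2],[0,0,0]],"delta_rot":[[0,0,7],[0,0,7],[0,0,7],[0,0,7],[0,0,7],[0,0,7],[0,0,7],[0,0,7],[0,0,0]],"hand":[0,0,0,0,0,0,0,0,0]}' 30
```

```text
time: 11.05
tool_pos: [0.5057, -0.1385, 0.1025]
eef_rot: [[0.556, 0.831, -0.001], [0.831, -0.556, -0.004], [-0.004, 0.001, -1.0]]
ft_force: [-4.4, -14.2, -1.1]
gripper_width: 0.0176
gripper_force: 30.0
```

```bash
python3 -m creep '{"dp":[[-0.87,-3.84,-0.2],[-0.04,-4.39,-0.2],[-0.04,-4.39,-0.2],[-0.04,-4.39,-0.2],[-0.04,-4.39,-0.2],[-0.04,-4.39,-0.2],[-0.04,-4.39,-0.2],[0,0,0],[0,0,0]],"delta_rot":[[0,0,7],[0,0,7],[0,0,7],[0,0,7],[0,0,7],[0,0,7],[0,0,7],[0,0,0],[0,0,0]],"hand":[0,0,0,0,0,0,0,0,0]}' 30
```

```text
time: 11.8
tool_pos: [0.4868, -0.1129, 0.1032]
eef_rot: [[0.991, 0.135, -0.005], [0.135, -0.991, -0.0], [-0.005, -0.0, -1.0]]
ft_force: [-10.6, -5.0, 3.2]
gripper_width: 0.0172
gripper_force: 30.0
```

```bash
python3 -m creep '{"dp":[[-0.2,-3.9,0],[-0.2,-3.9,0],[0,0,0],[0,0,0],[0,0,0],[0,0,0],[0,0,0],[0,0,-30],[0,0,-40],[0,0,-40],[0,0,-40]],"delta_rot":[[0,0,6],[0,0,2],[0,0,0],[0,0,0],[0,0,0],[0,0,0],[0,0,0],[0,0,0],[0,0,0],[0,0,0],[0,0,0]],"hand":[0,0,0,30,50,60,60,60,60,60,60]}' 30
python3 - <<'E'
from h import *
go((.51,-.30,.25),180)
s,im=snap('top','t4.png');snap('scene','s4.png')
cv2.imwrite('pics/t4b.png',cv2.convertScaleAbs(cv2.resize(im[100:250,200:440],None,fx=3.33,fy=3.33,interpolation=cv2.INTER_CUBIC),alpha=1.8))
E
```

```text
time: 12.72
tool_pos: [0.4885, -0.1054, 0.2552]
eef_rot: [[1.0, -0.005, -0.0], [-0.005, -1.0, -0.002], [-0.0, 0.002, -1.0]]
ft_force: [0.2, 2.5, -1.0]
gripper_width: 0.0578
gripper_force: 0.0
dp(tool) mm [ 22.4 194.5   5.5] yaw now -0.3 ('rotz', np.float64(179.74073179489454)) pos [ 0.4885 -0.1054  0.2552] t 12.7167
```

View pics/t4b.png

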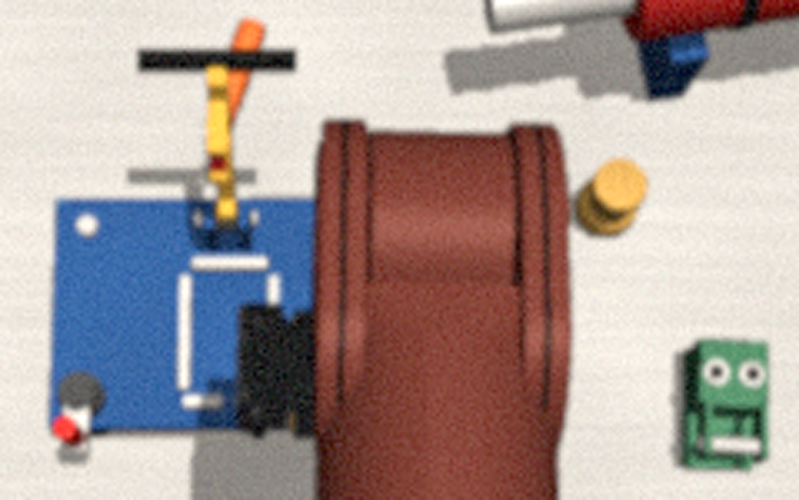

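The left grip now sits on the robot side of its hub, at (66,428) against (81,393). The arm hides the right one. The valve is at (734,400) in the crop.

```bash
python3 -m creep '{"dp":[[4,40,0],[4,40,0],[4,40,0],[4,40,0],[4,40,0],[4,40,0],[4,40,0],[0,0,0],[0,0,0],[0,0,0],[0,0,0],[0,0,0],[0,0,0],[0,0,0],[0,0,0],[0,0,0],[0,0,0],[0,0,0],[0,0,0],[0,0,0]],"delta_rot":[[0,0,0],[0,0,0],[0,0,0],[0,0,0],[0,0,0],[0,0,0],[0,0,0],[0,0,-7.1],[0,0,-7.1],[0,0,-7.1],[0,0,-7.1],[0,0,-7.1],[0,0,-7.1],[0,0,-7.1],[0,0,-7.1],[0,0,-7.1],[0,0,-7.1],[0,0,-7.1],[0,0,-7.1],[0,0,-7.1]],"hand":[60,60,60,60,60,60,60,87,87,87,87,87,87,87,87,87,87,87,87,87]}' 30
python3 -m creep '{"dp":[[0,0,0],[0,0,0],[0,0,0],[0,0,0],[0,0,0],[0,0,0],[0,0,0],[0,0,0],[0,0,0],[0,0,0],[0,0,0],[0,0,0],[0,0,0]],"delta_rot":[[0,0,-7.1],[0,0,-7.1],[0,0,-7.1],[0,0,-7.1],[0,0,-7.1],[0,0,-7.1],[0,0,-7.1],[0,0,-7.1],[0,0,-7.1],[0,0,-7.1],[0,0,-7.1],[0,0,-7.1],[0,0,0]],"hand":[87,87,87,87,87,87,87,87,87,87,87,87,87]}' 30
python3 - <<'E'
from h import *
go((.53,-.388,.25),180); print(get_state()['joint_positions'].round(2))
s,im=snap('wrist','w5.png')
t,it=snap('top','t5.png')
a=cv2.resize(it[150:240,200:340],None,fx=5.7,fy=5.7,interpolation=cv2.INTER_CUBIC)[:,:800]
a=a[:180*3] if 0 else a
b=cv2.resize(im,(560,420))
canv=np.zeros((600,800,3),np.uint8); aa=cv2.resize(it[185:240,205:335],(798,338),interpolation=cv2.INTER_CUBIC); canv[:338,:798]=cv2.convertScaleAbs(aa,alpha=1.6)
print(im.shape); canv[340:600,:520]=cv2.convertScaleAbs(im[60:320,20:540],alpha=1.6)
cv2.imwrite('pics/c5.png',canv)
E
```

```text
time: 14.48
tool_pos: [0.5112, -0.3321, 0.2568]
eef_rot: [[-0.043, 0.999, -0.0], [0.999, 0.043, -0.001], [-0.001, -0.0, -1.0]]
ft_force: [0.6, 0.2, -0.2]
gripper_width: 0.0869
gripper_force: 0.0
time: 15.57
tool_pos: [0.5111, -0.3322, 0.2568]
eef_rot: [[-0.999, 0.041, -0.0], [0.041, 0.999, -0.001], [0.0, -0.001, -1.0]]
ft_force: [-0.2, -0.5, 0.5]
gripper_width: 0.0869
gripper_force: 0.0
dp(tool) mm [-21.2 -54.9   6.9] yaw now 177.6 ('rotz', np.float64(-2.3733324480464546)) pos [ 0.5111 -0.3322  0.2568] t 15.5667
[ 0.01  0.26  0.6   1.54 -0.15  1.39  2.16]
(420, 560, 3)
```

View pics/c5.png

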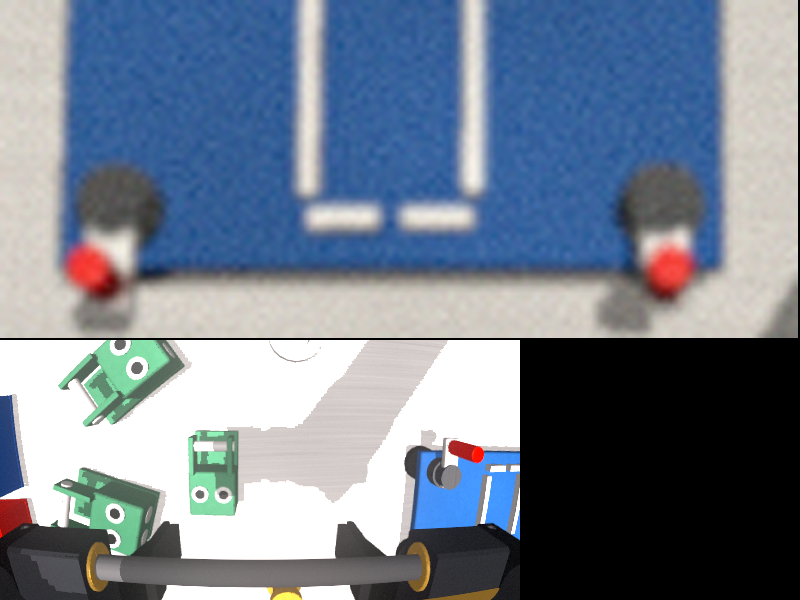

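Upper panel: the left grip's top is at (88,266) and the right's at (670,270), with the rail gap at column 391. Lower panel: the small valve lies upright, with holes at (200,494) and (224,494), its pin at (212,446) and its pin end towards the robot.

Run:
```python
from h import *
s=get_state()
g=lambda u,v:(205+u/798*130,185+v/338*55)
for n,u,z in [('pL',(88,266),.141),('pR',(670,270),.141),('hubL',(118,203),.085),('hubR',(662,203),.085),('gap',(391,217),.072),('edL',(68,268),.06),('edR',(718,268),.06)]: print(n,at('top',g(*u),z).round(4))
w=lambda u,v:(u+20,v-280)
h1=at('wrist',w(200,494),.055,s);h2=at('wrist',w(224,494),.055,s);p=at('wrist',w(212,446),.058,s)
c1=at('wrist',w(190,514),.055,s);c2=at('wrist',w(238,514),.055,s)
print(h1,h2,p,c1,c2)
```

```text
pL [0.4872 0.126  0.141 ]
pR [ 0.4855 -0.1046  0.141 ]
hubL [0.5226 0.1233 0.085 ]
hubR [ 0.5223 -0.1043  0.085 ]
gap [0.5188 0.0096 0.072 ]
edL [0.4989 0.1477 0.06  ]
edR [ 0.4988 -0.1289  0.06  ]
[ 0.54062721 -0.40139761  0.055     ] [ 0.5420496  -0.37287943  0.055     ] [ 0.48438284 -0.38176724  0.058     ] [ 0.56514657 -0.41642042  0.055     ] [ 0.56770346 -0.35821605  0.055     ]
```

```bash
python3 - <<'E'
from h import *
go((.533,-.386,.022),177)
E
python3 -m creep '{"dp":[[-12,-27,0],[-12,-27,0],[0,0,40],[0,0,40],[0,0,40],[0,0,40],[0,0,0]],"delta_rot":[[0,0,0],[0,0,0],[0,0,0.6],[0,0,0],[0,0,0],[0,0,0],[0,0,0]],"hand":[70,70,70,70,70,70,70]}' 40
python3 - <<'E'
from h import *
go((.533,-.386,.022),177)
s,im=snap('wrist','w6.png'); cv2.imwrite('pics/w6b.png',cv2.convertScaleAbs(im,alpha=1.6))
E
```

```text
dp(tool) mm [-24.9 -52.2 235. ] yaw now 177.0 ('rotz', np.float64(0.01737114962202213)) pos [ 0.511  -0.3323  0.2569] t 15.6667
time: 16.25
tool_pos: [0.5285, -0.3844, 0.089]
eef_rot: [[-0.998, 0.062, -0.011], [0.062, 0.998, 0.005], [0.011, 0.004, -1.0]]
ft_force: [-0.5, 2.2, -1.3]
gripper_width: 0.0701
gripper_force: 0.0
dp(tool) mm [-5.3 -1.6 66.9] yaw now 176.5 ('rotz', np.float64(-0.5426802165479501)) pos [ 0.5285 -0.3844  0.089 ] t 16.25
```

View pics/w6b.png

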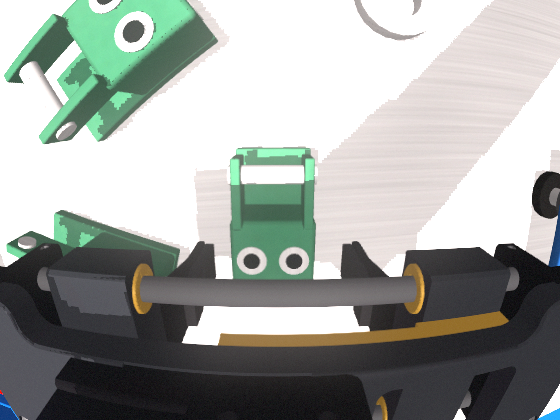

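The valve lies square and centred between the fingers, pin at (273,174) and holes at (251,260) and (293,260). The big valve clears the left finger. I'll descend and grip.

```bash
python3 -m creep '{"dp":[[-2,-1,25],[0,0,25],[0,0,15],[0,0,0],[0,0,0],[0,0,0],[0,0,0],[0,0,0]],"delta_rot":[[0,0,0],[0,0,0],[0,0,0],[0,0,0],[0,0,0],[0,0,0],[0,0,0],[0,0,0]],"hand":[70,70,70,70,50,50,50,50]}' 50
python3 -m creep '{"dp":[[0,0,-15],[0,0,-40],[0,0,-40],[0,0,-30],[0,0,0],[0,0,0]],"delta_rot":[[0,0,0],[0,0,0],[0,0,0],[0,0,0],[0,0,0],[0,0,0]],"hand":[50,50,50,50,50,50]}' 50
python3 - <<'E'
from h import *
go((.58,.0105,.15),180)
s,im=snap('wrist','w7.png')
E
```

```text
time: 16.97
tool_pos: [0.5355, -0.3886, 0.0345]
eef_rot: [[-0.998, 0.058, 0.002], [0.058, 0.998, -0.001], [-0.002, -0.001, -1.0]]
ft_force: [-1.3, 3.6, 6.8]
gripper_width: 0.0556
gripper_force: 50.0
time: 17.47
tool_pos: [0.5347, -0.3891, 0.1589]
eef_rot: [[-0.998, 0.058, 0.003], [0.058, 0.998, -0.003], [-0.003, -0.002, -1.0]]
ft_force: [0.3, 0.9, -9.6]
gripper_width: 0.0557
gripper_force: 50.0
dp(tool) mm [-21.8 401.6   8. ] yaw now 176.7 ('rotz', np.float64(-3.349187187454106)) pos [ 0.5347 -0.3891  0.1589] t 17.4667
```

Run:
```python
from h import *
s=get_state()
im=cv2.imread('pics/w7.png');h=cv2.cvtColor(im,cv2.COLOR_BGR2HSV)
g=((h[...,0]>40)&(h[...,0]<90)&(h[...,1]>90)).astype(int)
for c in (262,277,290): print(c,''.join('G' if x else '.' for x in g[100:260,c]))
for r in (180,200,215,230): print(r,''.join('G' if x else '.' for x in g[r,200:350]))
# from w6: pin world
print(at('wrist',(273,174),.058,s))
```

```text
262 ............................................GGGGGGGG..............................................GGG.GGGGGGGGGGGGG................G...G...GGGGGGGGGGGGGGGGGGGGG
277 ............................................GGGGGGGGGGG......................................GGGGGGGGGGGGGGGGGGGGGG..........G..G..GGGGG.GGGGGGGGGGGGGGGGGGGGGGG
290 ............................................GGGGGGGGGGG.......................................G..GGGGGGGGGGGGGGGGGGG......G....G..G...G.GGGGGGGGGGGGGGGGGGGGGGGG
180 .....................GGGGGGGGGGG............................................................................................GGGGGGGGGG................
200 .....................GGGGGGGGGGGG.....................GGGGGGGGG..GGGGGGGGGGGGGGGGGGGGGGGGGGGGGGGGGGGGGGGGGGGGGGGGGGG.........GGGGGGGGGG...............
215 .......................G.......GG.....................................GG......G..G..GG....G.....G...GGGGGGGGGG.GGGG........GGGGGGGGGGGG...............
230 .........................GGGGGGGGG........................................G.......G..GGGGGGG....G.G..G.....................GGGGGGGGGGG................
[ 0.50155467 -0.389308    0.058     ]
```

Run:
```python
from h import *
s=get_state();R=np.array(s['eef_rot']);t=np.array(s['tool_pos']);zb=t[2]-.0345
def tl(uv,z): return (R.T@(at('wrist',uv,z+zb,s)-t)*1000).round(1)
for n,uv,z in [('front bot/-70',(275,144),0),('front top/-70',(275,144),.01),('foot/body',(275,217),.010),('bodytop -27.5',(275,230),.055)]: print(n,tl(uv,z))
im=cv2.imread('pics/w7.png'); print(im[140:236:3,275].tolist())
for r in(200,): print(tl((221,200),.06),tl((335,200),.06))
```

```text
front bot/-70 [61.4 -0.8 34.6]
front top/-70 [62.2 -0.8 24.6]
foot/body [18.8 -0.8 24.5]
bodytop -27.5 [ 26.7  -0.4 -20.5]
[[156, 157, 161], [103, 128, 87], [134, 177, 105], [136, 178, 107], [137, 177, 107], [103, 132, 87], [89, 111, 78], [88, 111, 77], [88, 111, 75], [150, 153, 158], [191, 193, 201], [209, 213, 220], [228, 229, 234], [246, 246, 249], [241, 242, 246], [225, 227, 233], [211, 213, 220], [176, 179, 184], [82, 104, 67], [83, 106, 68], [83, 106, 67], [82, 105, 65], [81, 105, 65], [80, 103, 64], [80, 101, 64], [63, 79, 51], [55, 68, 47], [55, 69, 45], [55, 68, 46], [53, 67, 44], [53, 67, 44], [52, 67, 43]]
[ 42.2 -23.8 -25.5] [ 42.2  25.6 -25.5]
```

Run:
```python
from h import *
s=get_state();R=np.array(s['eef_rot']);t=np.array(s['tool_pos'])
c=calibration('wrist');K=c['K'];M=np.array(c['mount'])
def px(ox,dz,x,z): # valve origin at tool x=ox, bottom dz below TCP (mm)
    p=np.array([ox-x,0,dz-z])/1000; q=M[:3,:3].T@(p-M[:3,3]); th=np.arctan2(np.hypot(q[0],q[1]),q[2]); return K[1,2]+K[1,1]*th*q[1]/np.hypot(q[0],q[1])
for dz in (30,34.5,40):
  for ox in (-12,-8,-4,0,4,8): print(dz,ox,[round(float(px(ox,dz,*a))) for a in [(-70,0),(-70,10),(-63.5,55),(-51.5,55),(-27.5,10),(-27.5,55)]])
```

```text
30 -12 [150, 152, 178, 206, 225, 256]
30 -8 [144, 145, 169, 197, 218, 248]
30 -4 [137, 138, 160, 188, 212, 240]
30 0 [130, 131, 150, 178, 205, 232]
30 4 [123, 123, 141, 169, 198, 223]
30 8 [116, 116, 131, 160, 191, 215]
34.5 -12 [150, 151, 177, 203, 222, 252]
34.5 -8 [143, 144, 168, 194, 216, 245]
34.5 -4 [136, 137, 158, 185, 210, 237]
34.5 0 [130, 130, 149, 177, 203, 228]
34.5 4 [123, 123, 140, 168, 196, 220]
34.5 8 [116, 116, 131, 158, 190, 212]
40 -12 [149, 150, 174, 200, 220, 248]
40 -8 [142, 144, 166, 192, 213, 240]
40 -4 [136, 137, 157, 183, 207, 233]
40 0 [129, 130, 148, 174, 201, 225]
40 4 [123, 123, 139, 166, 194, 216]
40 8 [116, 116, 130, 157, 188, 208]
```

```bash
python3 -m creep '{"dp":[[0,0,-40],[-5.3,39.9,0],[-5.3,39.9,0],[-5.3,39.9,0],[-5.3,39.9,0],[-5.3,39.9,0],[-5.3,39.9,0],[-5.3,39.9,0],[-5.3,39.9,0],[-5.3,39.9,0],[-5.3,39.9,0],[0,0,25],[0,0,25],[0,0,14],[0,0,0],[0,0,0],[0,0,0]],"delta_rot":[[0,0,-3.3],[0,0,0],[0,0,0],[0,0,0],[0,0,0],[0,0,0],[0,0,0],[0,0,0],[0,0,0],[0,0,0],[0,0,0],[0,0,0],[0,0,0],[0,0,0],[0,0,0],[0,0,0],[0,0,0]],"hand":[50,50,50,50,50,50,50,50,50,50,50,50,50,50,50,50,50]}' 50
python3 - <<'E'
from h import *
go((.5875,.010,.125),180)
s,im=snap('wrist','w8.png'); cv2.imwrite('pics/w8b.png',cv2.convertScaleAbs(cv2.resize(im[80:330,130:430],(800,667)[:2])[:600],alpha=1.6))
E
```

```text
time: 18.93
tool_pos: [0.5874, 0.01, 0.1326]
eef_rot: [[-1.0, 0.001, -0.001], [0.001, 1.0, -0.002], [0.001, -0.002, -1.0]]
ft_force: [1.3, 0.7, -7.9]
gripper_width: 0.0557
gripper_force: 50.0
dp(tool) mm [-0.1 -0.   7.6] yaw now 179.9 ('rotz', np.float64(-0.055628885510969894)) pos [0.5874 0.01   0.1326] t 18.9333
```

View pics/w8b.png

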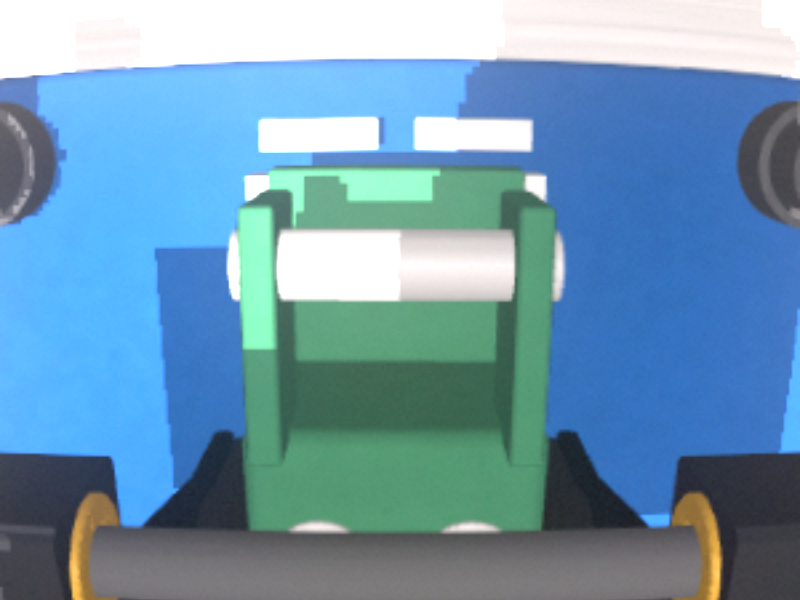

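The held valve is centred at column 396 over the saddle, whose near rails centre on column 395. The rails' inner edge is at row 151 and the foot's front edge at row 168.

Run:
```python
from h import *
s=get_state();k=300/800
for u,v in [(395,151),(395,117),(258,151),(532,151),(246,175),(546,175)]: print(at('wrist',(130+u*k,80+v*250/667),.072,s).round(4))
print(at('wrist',(130+397*k,80+168*250/667),.0981+.010,s).round(4))
```

```text
[0.5236 0.0112 0.072 ]
[0.5149 0.0112 0.072 ]
[ 0.5232 -0.024   0.072 ]
[0.5232 0.0463 0.072 ]
[ 0.5293 -0.0272  0.072 ]
[0.5294 0.0501 0.072 ]
[0.5252 0.0116 0.1081]
```

```bash
python3 -m creep '{"dp":[[-1,0,10],[0,0,10],[0,0,5],[0,0,5],[0,0,4],[0,0,2],[0,0,0],[0,0,0]],"delta_rot":[[0,0,0],[0,0,0],[0,0,0],[0,0,0],[0,0,0],[0,0,0],[0,0,0],[0,0,0]],"hand":[50,50,50,50,50,50,50,50]}' 50
```

```text
time: 19.65
tool_pos: [0.5886, 0.0102, 0.0968]
eef_rot: [[-1.0, 0.001, -0.0], [0.001, 1.0, -0.001], [0.0, -0.001, -1.0]]
ft_force: [0.0, -0.4, -7.8]
gripper_width: 0.0553
gripper_force: 50.0
```

```bash
python3 -m creep '{"dp":[[0,0,1.5],[0,0,1.5],[0,0,0],[0,0,0]],"delta_rot":[[0,0,0],[0,0,0],[0,0,0],[0,0,0]],"hand":[50,50,50,50]}' 50
```

```text
time: 19.98
tool_pos: [0.5885, 0.0102, 0.0938]
eef_rot: [[-1.0, 0.001, -0.0], [0.001, 1.0, -0.001], [0.0, -0.001, -1.0]]
ft_force: [-0.9, 0.8, -8.9]
gripper_width: 0.0555
gripper_force: 50.0
```

```bash
python3 -m creep '{"dp":[[0,0,1],[0,0,1],[0,0,1],[0,0,0],[0,0,0]],"delta_rot":[[0,0,0],[0,0,0],[0,0,0],[0,0,0],[0,0,0]],"hand":[50,50,50,50,50]}' 50
```

```text
time: 20.4
tool_pos: [0.5887, 0.0101, 0.0931]
eef_rot: [[-1.0, 0.001, 0.001], [0.001, 1.0, -0.0], [-0.001, -0.0, -1.0]]
ft_force: [-10.7, 0.2, 14.6]
gripper_width: 0.0555
gripper_force: 50.0
```

```bash
python3 -m creep '{"dp":[[0,0,0],[0,0,0],[0,0,0],[0,0,-20],[0,0,-40],[0,0,-40],[0,0,-40],[0,0,-40],[0,0,0]],"delta_rot":[[0,0,0],[0,0,0],[0,0,0],[0,0,0],[0,0,0],[0,0,0],[0,0,0],[0,0,0],[0,0,0]],"hand":[60,70,70,70,70,70,70,70,70]}' 50
python3 - <<'E'
from h import *
s,im=snap('scene','s9.png'); t,it=snap('top','t9.png'); w,iw=snap('wrist','w9.png')
im0=cv2.imread('pics/s4.png')
for z in (.24,.252,.26): print(at('top',(200+216.5/3.33,100+60/3.33),z))
# handle in scene image: dark pixels near projection
for th in (1.78,1.83,1.88):
    p=[[.653-.15*np.cos(th)+.03*np.sin(th),.010+y,.115+.15*np.sin(th)+.03*np.cos(th)] for y in(-.055,0,.055)]
    print(th,np.round(p[1],4),proj('scene',p).round(1).tolist(),proj('top',p).round(1).tolist())
canv=np.zeros((600,800,3),np.uint8)
canv[:,:400]=cv2.resize(im[180:300,300:380],(400,600),interpolation=cv2.INTER_CUBIC); canv[:420,400:]=cv2.resize(iw[100:310,178:378],(400,420))
canv[420:,400:]=cv2.resize(it[95:185,180:380],(400,180))
cv2.imwrite('pics/c9.png',cv2.convertScaleAbs(canv,alpha=1.5)); go((.72,.053,.25),90)
E
```

```text
time: 21.15
tool_pos: [0.5919, 0.0102, 0.2797]
eef_rot: [[-1.0, 0.001, 0.012], [0.001, 1.0, 0.001], [-0.012, 0.001, -1.0]]
ft_force: [1.7, -0.6, 0.4]
gripper_width: 0.0699
gripper_force: 0.0
[0.73040652 0.01142595 0.24      ]
[0.72541053 0.01066404 0.252     ]
[0.72207986 0.0101561  0.26      ]
1.78 [0.7135 0.01   0.2555] [[322.2, 231.9], [341.8, 221.4], [360.7, 211.1]] [[289.3, 122.3], [265.2, 122.3], [241.1, 122.4]]
1.83 [0.7204 0.01   0.2523] [[323.8, 234.9], [343.3, 224.3], [362.3, 214.0]] [[289.3, 119.9], [265.3, 120.0], [241.3, 120.1]]
1.88 [0.7272 0.01   0.2488] [[325.4, 237.9], [344.9, 227.2], [363.8, 216.9]] [[289.3, 117.7], [265.4, 117.8], [241.5, 117.9]]
dp(tool) mm [-131.2   42.6   21. ] yaw now 180.0 ('rotz', np.float64(89.97296762628636)) pos [0.5888 0.0105 0.271 ] t 21.3
```

View pics/c9.png

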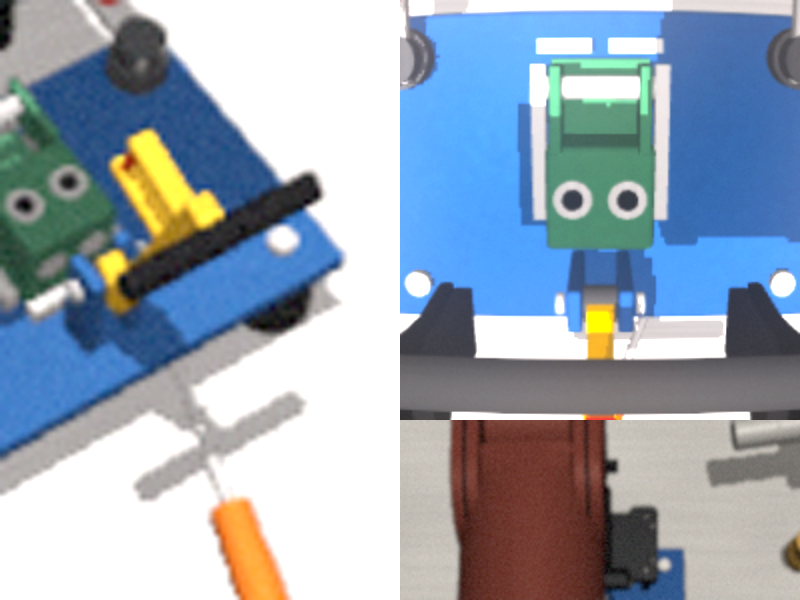

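The valve sits inside the rails, with its pin towards the robot. The hook is raised with its handle's middle at scene pixel (344.5,227), which gives a hook angle of about 1.87, so the handle is near (0.727, 0.010, 0.249).

```bash
python3 -m creep '{"dp":[[0,0,-35],[0,0,-30],[-34.5,10.7,0],[-34.5,10.7,0],[-34.5,10.7,0],[-34.5,10.7,0],[0,0,0],[0,0,0],[0,0,0],[0,0,0],[0,0,0],[0,0,0],[0,0,0],[0,0,0],[0,0,0],[0,0,0],[0,0,0],[0,0,0],[0,0,0],[0,0,0]],"delta_rot":[[0,0,0],[0,0,0],[0,0,0],[0,0,0],[0,0,0],[0,0,0],[0,0,6.92],[0,0,6.92],[0,0,6.92],[0,0,6.92],[0,0,6.92],[0,0,6.92],[0,0,6.92],[0,0,6.92],[0,0,6.92],[0,0,6.92],[0,0,6.92],[0,0,6.92],[0,0,6.92],[0,0,0]],"hand":[70,70,60,50,50,50,50,50,50,50,50,50,50,50,50,50,50,50,50,50]}' 30
python3 - <<'E'
from h import *
go((.727,.053,.230),90)
E
```

```text
time: 22.97
tool_pos: [0.7263, 0.0534, 0.3333]
eef_rot: [[0.006, 1.0, -0.003], [1.0, -0.006, -0.002], [-0.002, -0.003, -1.0]]
ft_force: [-1.0, -0.5, 0.6]
gripper_width: 0.0497
gripper_force: 0.0
dp(tool) mm [-1.000e-01  1.100e+00  1.033e+02] yaw now 89.7 ('rotz', np.float64(-0.3388992389459702)) pos [0.7263 0.0534 0.3333] t 22.9667
```

```bash
python3 -m creep '{"dp":[[0,1,34],[0,0,34],[0,0,34],[0,0,0],[0,0,0],[0,0,0],[0,0,0],[0,0,0]],"delta_rot":[[0,0,0],[0,0,0],[0,0,0],[0,0,0],[0,0,0],[0,0,0],[0,0,0],[0,0,0]],"hand":[50,50,50,30,10,10,10,10]}' 15
```

```text
time: 23.63
tool_pos: [0.7285, 0.0527, 0.2361]
eef_rot: [[-0.001, 1.0, 0.003], [1.0, 0.001, -0.001], [-0.001, 0.003, -1.0]]
ft_force: [0.4, -1.0, 0.8]
gripper_width: 0.0245
gripper_force: 0.0
```

```bash
python3 -m creep '{"dp":[[0,0,2],[0,0,2],[0,0,0]],"delta_rot":[[0,0,0],[0,0,0],[0,0,0]],"hand":[10,10,10]}' 25
```

```text
time: 23.88
tool_pos: [0.7292, 0.0529, 0.2319]
eef_rot: [[-0.0, 1.0, 0.005], [1.0, 0.0, -0.001], [-0.001, 0.005, -1.0]]
ft_force: [2.3, -0.3, 7.5]
gripper_width: 0.0152
gripper_force: 25.0
```

Run:
```python
import numpy as np
ph=np.linspace(2.074,.197,25);r=153
x=-r*np.cos(ph);z=r*np.sin(ph)
print([[0,float(a),float(-b)] for a,b in zip(np.diff(x).round(1),np.diff(z).round(1))])
```

```text
[[0, -10.7, -5.4], [0, -11.1, -4.5], [0, -11.4, -3.6], [0, -11.6, -2.7], [0, -11.8, -1.8], [0, -11.9, -0.9], [0, -12.0, 0.1], [0, -11.9, 1.0], [0, -11.8, 1.9], [0, -11.6, 2.8], [0, -11.4, 3.7], [0, -11.0, 4.6], [0, -10.6, 5.5], [0, -10.2, 6.3], [0, -9.7, 7.1], [0, -9.1, 7.8], [0, -8.4, 8.5], [0, -7.8, 9.1], [0, -7.0, 9.7], [0, -6.2, 10.2], [0, -5.4, 10.7], [0, -4.6, 11.1], [0, -3.7, 11.4], [0, -2.8, 11.6]]
```

```bash
python3 -m creep '{"dp":[[0,-10.7,-5.4],[0,-11.1,-4.5],[0,-11.4,-3.6],[0,-11.6,-2.7],[0,-11.8,-1.8],[0,-11.9,-0.9],[0,-12,0.1],[0,-11.9,1],[0,0,0],[0,0,0]],"delta_rot":[[0,0,0],[0,0,0],[0,0,0],[0,0,0],[0,0,0],[0,0,0],[0,0,0],[0,0,0],[0,0,0],[0,0,0]],"hand":[10,10,10,10,10,10,10,10,10,10]}' 25
```

```text
time: 24.72
tool_pos: [0.6354, 0.0534, 0.2489]
eef_rot: [[-0.001, 1.0, 0.001], [1.0, 0.001, -0.0], [-0.0, 0.001, -1.0]]
ft_force: [-2.5, 0.7, 9.1]
gripper_width: 0.0154
gripper_force: 25.0
```

```bash
python3 -m creep '{"dp":[[0,-11.8,1.5],[0,-11.6,2.5],[0,-11.4,3.5],[0,-11,4.6],[0,-10.6,5.5],[0,-10.2,6.3],[0,-9.7,7.1],[0,-9.1,7.8],[0,-8.4,8.5],[0,0,0],[0,0,0]],"delta_rot":[[0,0,0],[0,0,0],[0,0,0],[0,0,0],[0,0,0],[0,0,0],[0,0,0],[0,0,0],[0,0,0],[0,0,0],[0,0,0]],"hand":[10,10,10,10,10,10,10,10,10,10,10]}' 25
```

```text
time: 25.63
tool_pos: [0.5413, 0.0536, 0.1998]
eef_rot: [[-0.001, 1.0, -0.001], [1.0, 0.001, -0.001], [-0.001, -0.001, -1.0]]
ft_force: [1.5, 3.1, -5.2]
gripper_width: 0.0153
gripper_force: 25.0
```

```bash
python3 -m creep '{"dp":[[0,-7.8,9.1],[0,-7,9.7],[0,-6.2,10.2],[0,0,0],[0,-5.4,10.7],[0,-2.3,5.6],[0,0,0]],"delta_rot":[[0,0,0],[0,0,0],[0,0,0],[0,0,0],[0,0,0],[0,0,0],[0,0,0]],"hand":[10,10,10,10,10,10,10]}' 40
```

```text
time: 26.22
tool_pos: [0.5139, 0.0537, 0.1556]
eef_rot: [[-0.001, 1.0, 0.002], [1.0, 0.001, -0.001], [-0.001, 0.002, -1.0]]
ft_force: [3.2, 4.6, -0.6]
gripper_width: 0.0145
gripper_force: 40.1
```

```bash
python3 -m creep '{"dp":[[0,-2.3,5.7],[0,-2,5.8],[0,-1.8,5.8],[0,-1.4,5.8],[0,-1,4],[0,0,0],[0,0,0]],"delta_rot":[[0,0,0],[0,0,0],[0,0,0],[0,0,0],[0,0,0],[0,0,0],[0,0,0]],"hand":[10,10,10,10,10,10,10]}' 40
```

```text
time: 26.8
tool_pos: [0.5051, 0.0536, 0.1279]
eef_rot: [[-0.001, 1.0, 0.001], [1.0, 0.001, -0.001], [-0.001, 0.001, -1.0]]
ft_force: [3.5, 5.6, -6.1]
gripper_width: 0.0144
gripper_force: 40.1
```

```bash
python3 -m creep '{"dp":[[0,-0.4,2],[0,-0.4,2],[0,0,0],[0,0,0]],"delta_rot":[[0,0,0],[0,0,0],[0,0,0],[0,0,0]],"hand":[10,10,10,10]}' 40
```

```text
time: 27.13
tool_pos: [0.5043, 0.0537, 0.1242]
eef_rot: [[-0.001, 1.0, 0.001], [1.0, 0.001, -0.001], [-0.001, 0.001, -1.0]]
ft_force: [1.8, 5.6, -1.9]
gripper_width: 0.0145
gripper_force: 40.0
```

```bash
python3 -m creep '{"dp":[[0,-0.2,2],[0,-0.2,2],[0,0,0],[0,0,0]],"delta_rot":[[0,0,0],[0,0,0],[0,0,0],[0,0,0]],"hand":[10,10,10,10]}' 40
```

```text
time: 27.47
tool_pos: [0.5035, 0.0536, 0.12]
eef_rot: [[-0.001, 1.0, -0.0], [1.0, 0.001, -0.001], [-0.001, -0.0, -1.0]]
ft_force: [1.9, 6.4, -1.4]
gripper_width: 0.0148
gripper_force: 40.0
```

```bash
python3 -m creep '{"dp":[[0,-0.2,1.5],[0,0,1.5],[0,0,0],[0,0,0]],"delta_rot":[[0,0,0],[0,0,0],[0,0,0],[0,0,0]],"hand":[10,10,10,10]}' 40
```

```text
time: 27.8
tool_pos: [0.5033, 0.0538, 0.1182]
eef_rot: [[-0.0, 1.0, -0.001], [1.0, 0.0, -0.0], [-0.0, -0.001, -1.0]]
ft_force: [-6.2, 4.8, 14.7]
gripper_width: 0.0144
gripper_force: 39.2
```

Run:
```python
from h import *
s,im=snap('scene','s11.png')
# sample: predicted handle bar pixels vs angle
for th in (.3,.2,.1,0,-.05,-.1):
    p=[[.653-.15*np.cos(th)+.03*np.sin(th),.010+y,.115+.15*np.sin(th)+.03*np.cos(th)] for y in(-.055,-.03)]
    print(th,proj('scene',p).round(1).tolist())
g=im.astype(int)
print([(v,u,g[v,u].tolist()) for u in (272,) for v in ()])
r0=g[175:215,255:320]
dark=(r0.max(2)<45)
for i,row in enumerate(dark): print(175+i,''.join('#' if x else '.' for x in row))
```

```text
0.3 [[277.2, 190.7], [285.4, 186.7]]
0.2 [[275.8, 192.1], [283.9, 188.1]]
0.1 [[274.7, 194.0], [282.8, 190.0]]
0 [[274.0, 196.3], [281.9, 192.3]]
-0.05 [[273.7, 197.6], [281.6, 193.6]]
-0.1 [[273.5, 199.0], [281.4, 195.0]]
[]
175 .................................................###...##########
176 .........................................##....#..##....#########
177 .........................................###.......##...########.
178 .........................................###........###.######...
179 ..........................................####....######..###....
180 ...........................................####.....####..#......
181 ...........................................#####....#####........
182 ..........................................#####......####........
183 .........................................######.....#####.#......
184 .......................................########......###.........
185 .....................................###########......#..........
186 ....................................##########..###....#...#....#
187 ..............................
[... 1225 characters left out ...]

205 .................................................................
206 .................................................................
207 .................................................................
208 .................................................................
209 .................................................................
210 .................................................................
211 .................................................................
212 .................................................................
213 .................................................................
214 .................................................................
```

```bash
python3 -m creep '{"dp":[[0,0,1.5],[0,0,0],[0,0,0]],"delta_rot":[[0,0,0],[0,0,0],[0,0,0]],"hand":[10,10,10]}' 40; python3 -m creep '{"dp":[[0,0,-2],[0,0,-2],[0,0,-2],[0,0,0],[0,0,0]],"delta_rot":[[0,0,0],[0,0,0],[0,0,0],[0,0,0],[0,0,0]],"hand":[10,10,10,10,10]}' 40
```

```text
time: 28.1
tool_pos: [0.5031, 0.0539, 0.1175]
eef_rot: [[-0.0, 1.0, -0.001], [1.0, 0.0, 0.001], [0.001, -0.001, -1.0]]
ft_force: [-12.2, 4.6, 28.1]
gripper_width: 0.0142
gripper_force: 38.0
time: 28.52
tool_pos: [0.5037, 0.0536, 0.1217]
eef_rot: [[-0.0, 1.0, 0.001], [1.0, 0.0, -0.001], [-0.001, 0.001, -1.0]]
ft_force: [3.0, 4.9, -1.9]
gripper_width: 0.0142
gripper_force: 40.1
```

```bash
python3 -m creep '{"dp":[[0,0.3,-4],[0,0.5,-4],[0,0.7,-4],[0,0.8,-4],[0,0,0],[0,0,0]],"delta_rot":[[0,0,0],[0,0,0],[0,0,0],[0,0,0],[0,0,0],[0,0,0]],"hand":[10,10,10,10,10,10]}' 40; python3 -m creep '{"dp":[[0,0.5,-2],[0,0.5,-2],[0,0,0]],"delta_rot":[[0,0,0],[0,0,0],[0,0,0]],"hand":[10,10,10]}' 40;  python3 -m creep '{"dp":[[0,0.5,-2],[0,0.5,-2],[0,0,0]],"delta_rot":[[0,0,0],[0,0,0],[0,0,0]],"hand":[10,10,10]}' 40
```

```text
time: 29.02
tool_pos: [0.5079, 0.0535, 0.1383]
eef_rot: [[-0.0, 1.0, 0.005], [1.0, 0.0, -0.001], [-0.001, 0.005, -1.0]]
ft_force: [11.7, 5.1, -6.0]
gripper_width: 0.0143
gripper_force: 40.3
time: 29.27
tool_pos: [0.5092, 0.0535, 0.1422]
eef_rot: [[-0.0, 1.0, 0.005], [1.0, 0.0, -0.001], [-0.001, 0.005, -1.0]]
ft_force: [15.1, 5.1, -9.9]
gripper_width: 0.0143
gripper_force: 40.5
time: 29.52
tool_pos: [0.5105, 0.0535, 0.1461]
eef_rot: [[-0.0, 1.0, 0.006], [1.0, 0.0, -0.002], [-0.002, 0.006, -1.0]]
ft_force: [17.7, 5.7, -12.4]
gripper_width: 0.0143
gripper_force: 40.8
```

```bash
python3 -m creep '{"dp":[[0,1.5,-1],[0,0.5,-2],[0,0,0]],"delta_rot":[[0,0,0],[0,0,0],[0,0,0]],"hand":[10,10,10]}' 40;  python3 -m creep '{"dp":[[0,0.7,-2],[0,0.3,-1],[0,0,0]],"delta_rot":[[0,0,0],[0,0,0],[0,0,0]],"hand":[10,10,10]}' 40
```

```text
time: 29.77
tool_pos: [0.5116, 0.0534, 0.1484]
eef_rot: [[-0.0, 1.0, 0.004], [1.0, 0.0, -0.002], [-0.002, 0.004, -1.0]]
ft_force: [15.4, 5.6, -14.7]
gripper_width: 0.0145
gripper_force: 41.0
time: 30.02
tool_pos: [0.5127, 0.0534, 0.1513]
eef_rot: [[-0.0, 1.0, 0.004], [1.0, 0.0, -0.002], [-0.002, 0.004, -1.0]]
ft_force: [16.9, 5.6, -17.1]
gripper_width: 0.0148
gripper_force: 41.1
```

```bash
python3 -m creep '{"dp":[[0,-2,4],[0,-1.5,5],[0,-1.5,5],[0,-1.3,5],[0,-1,5],[0,-0.8,4],[0,-0.5,3],[0,-0.2,2],[0,0,0],[0,0,0]],"delta_rot":[[0,0,0],[0,0,0],[0,0,0],[0,0,0],[0,0,0],[0,0,0],[0,0,0],[0,0,0],[0,0,0],[0,0,0]],"hand":[10,10,10,10,10,10,10,10,10,10]}' 40
```

```text
time: 30.85
tool_pos: [0.5038, 0.0535, 0.1193]
eef_rot: [[-0.0, 1.0, 0.004], [1.0, 0.0, -0.001], [-0.001, 0.004, -1.0]]
ft_force: [8.4, 5.2, -3.4]
gripper_width: 0.0141
gripper_force: 39.9
```

```bash
python3 -m creep '{"dp":[[0,0.5,1],[0,0.3,1],[0,0,0.5],[0,0,0],[0,0,0]],"delta_rot":[[0,0,0],[0,0,0],[0,0,0],[0,0,0],[0,0,0]],"hand":[10,10,10,10,10]}' 40
```

```text
time: 31.27
tool_pos: [0.5034, 0.0536, 0.1165]
eef_rot: [[-0.001, 1.0, 0.001], [1.0, 0.001, -0.001], [-0.001, 0.001, -1.0]]
ft_force: [3.2, 4.5, 0.7]
gripper_width: 0.0143
gripper_force: 39.6
```

```bash
python3 -m creep '{"dp":[[0,0,1],[0,0,1],[0,0,0],[0,0,0]],"delta_rot":[[0,0,0],[0,0,0],[0,0,0],[0,0,0]],"hand":[10,10,10,10]}' 40
```

```text
time: 31.6
tool_pos: [0.5032, 0.0537, 0.1153]
eef_rot: [[-0.0, 1.0, 0.001], [1.0, 0.0, -0.0], [-0.0, 0.001, -1.0]]
ft_force: [-3.9, 5.9, 12.9]
gripper_width: 0.0138
gripper_force: 38.8
```

```bash
python3 -m creep '{"dp":[[0,0,1],[0,0,0],[0,0,0],[0,0,0],[0,0,0],[0,0,0],[0,0,-15],[0,0,-40],[0,0,-40],[0,0,-40],[0,0,-20],[0,0,0]],"delta_rot":[[0,0,0],[0,0,0],[0,0,0],[0,0,0],[0,0,0],[0,0,0],[0,0,0],[0,0,0],[0,0,0],[0,0,0],[0,0,0],[0,0,0]],"hand":[10,10,30,40,40,40,40,40,40,40,40,40]}' 40
python3 - <<'E'
from h import *
s,im=snap('scene','s12.png'); g=im.astype(int)
r0=g[180:205,255:320]; dark=(r0.max(2)<45)
for i,row in enumerate(dark): print(180+i,''.join('#' if x else '.' for x in row))
for th in (.1,.05,0,-.05):
    p=[[.653-.15*np.cos(th)+.03*np.sin(th),.010+y,.115+.15*np.sin(th)+.03*np.cos(th)] for y in(-.055,0,.055)]
    print(th,proj('scene',p).round(1).tolist())
# plate near edge level check: compare left/right
h=cv2.cvtColor(im,cv2.COLOR_BGR2HSV); red=(((h[...,0]<6)|(h[...,0]>174))&(h[...,1]>150)&(h[...,2]>50))
v,u=np.nonzero(red[185:235,265:320]); print('red',list(zip(u+265,v+185))[:40])
E
```

```text
time: 32.6
tool_pos: [0.5042, 0.053, 0.2725]
eef_rot: [[0.001, 1.0, 0.006], [1.0, -0.001, 0.001], [0.001, 0.006, -1.0]]
ft_force: [-0.3, -0.4, 0.5]
gripper_width: 0.0401
gripper_force: 0.0
180 ...............................................######............
181 .............................................########............
182 ...........................................##########............
183 .........................................###########.............
184 .......................................###########...............
185 ......................................##########.................
186 ....................................##########...................
187 ..................................##########.....................
188 ................................##########.......................
189 ..............................########...........................
190 ............................########.............................
191 ..........................#########..............................
192 ........................##########...............................
1
[... 612 characters left out ...]
................
202 .................................................................
203 .................................................................
204 .................................................................
0.1 [[274.7, 194.0], [292.3, 185.3], [309.4, 176.8]]
0.05 [[274.3, 195.1], [291.8, 186.4], [308.8, 177.9]]
0 [[274.0, 196.3], [291.4, 187.6], [308.3, 179.2]]
-0.05 [[273.7, 197.6], [291.0, 188.9], [307.9, 180.5]]
red [(np.int64(295), np.int64(208)), (np.int64(296), np.int64(208)), (np.int64(297), np.int64(208)), (np.int64(296), np.int64(209)), (np.int64(297), np.int64(209)), (np.int64(296), np.int64(210)), (np.int64(297), np.int64(210)), (np.int64(297), np.int64(211))]
```

Run:
```python
from h import *
P=[[x,.01,z] for x in(.527,.538,.549) for z in (.087,.095,.110)]
for p,q in zip(P,proj('scene',P).round(1)): print(p,q)
```

```text
[0.527, 0.01, 0.087] [295.4 206.1]
[0.527, 0.01, 0.095] [295.5 204.4]
[0.527, 0.01, 0.11] [295.7 201.3]
[0.538, 0.01, 0.087] [297.5 208.9]
[0.538, 0.01, 0.095] [297.6 207.2]
[0.538, 0.01, 0.11] [297.9 204.1]
[0.549, 0.01, 0.087] [299.7 211.7]
[0.549, 0.01, 0.095] [299.8 210. ]
[0.549, 0.01, 0.11] [300.1 206.9]
```

The red seen at (296,209) matches the shut latch. Handing in.

```bash
python3 -c "
from bench import *
print(close_job())"
```

```text
the job is handed in; nothing more can be done
None
```

The job is handed in (no verdict came back): both cranks at about zero by camera, valve seated in the saddle with its pin towards the robot, hook on the pin, and latch shut (it held against an upward pull on the hook, and its red showed at the shut position); the stand's level and foot loads were not measured directly.

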